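# Clear the stem cutter's bed into its catch bin

### The arm

A 6-joint arm with a two-finger parallel gripper is mounted at the origin on the work surface. World frame = base frame: x ahead of the robot, y to its left, z up, the work surface at z = 0. Lengths are in m, angles in rad, forces in N, time in s.
With the tool pointing down it reaches from about 0.375 to 0.975 m from the base axis. Payload 3.8 kg.
Tool frame: the origin (TCP) lies midway between the tips of the shut fingers; the grasp point (between the pads) lies 19 mm behind it; z points along the fingers, y is the line along which they close (so a half turn about z gives the same grasp; the last joint's range is limited). The gripper opens to 85 mm and grips with 20 to 120 N. Pads are 22 mm wide; open, the fingers measure 114 mm over their backs; the gripper's body (76 mm by 85 mm) begins 54 mm behind the grasp point. The pads swing forward as they close: fully open they stand 13 mm farther back than shut.
Start: joints at [-1.145, 0.264, 1.604, -0, 1.274, -0.037], TCP at [0.301, -0.604, 0.231] pointing down, gripper open.
Joint ranges: [-2.63, 2.63], [-0.94, 2.18], [0.31, 2.57], [-1.31, 4.45], [0, 2.66], [-2.55, 2.55]. Speed limits (rad/s): [2.57, 2.57, 3.14, 3.14, 3.14, 3.14].

### API

Orientations are given as a rotation vector (axis times angle).
In Python, from workcell import status, read_camera, workorder, masks_of gives the robot as it stands.
- The arm moves only by the tool drive_tool, never from a script. Its argument "rows" is a list of rows, each a list of 7 numbers: the turn, a rotation vector about the tool's x, y, z in degrees, then the shift along the tool's x, y, z in m, then the opening, from 0 (shut) to 1 (fully open). In form: [[ax, ay, az, tx, ty, tz, claw], ...]. A call has 1 to 8 rows; each row shifts and turns the commanded pose from where the row before left it, along the tool's axes as they then stand; what a row does not reach is not made up. A row lasts 1/12 s, in which the tool goes at most 41.7 mm and 7.16 degrees, less where a joint would pass 70% of its speed; a pose out of reach is approached as far as the arm can. A call is refused whole if a number of a shift passes 0.0417 or a number of a turn 7.16, either way. A call with a gripper value outside its range is refused whole. The fingers move at their own pace and stop on an object; "force" is the grip in N (left out, the last holds). Time passes only in rows, so rows that do not move let the fingers close. It gives the time, the measured TCP pose, the force, the opening and the grip force at its end, in the units of the state.
- status.read_state(): the state, without advancing time (a new reading comes with each control period).
- read_camera(name): name is "side" or "top"; returns a dict with "color" (480x640x3 uint8, red, green, blue), "intrinsics" (3x3 intrinsics, pixels), "D" ([k1, k2, p1, p2, k3] as OpenCV has them; the pictures are not rectified), "world_from_camera" (4x4, takes a point from camera to world coordinates). Camera axes: x right, y up, looking along -z (the intrinsics and any distortion apply to the point x, -y, -z); pixel columns grow to the right and rows downward; lengths in m; the calibration is good to about 2 mm. A picture is of the moment at which its call begins. There is no depth.
- workorder.finish_job(): hands the job in; it is judged then, once.
Trained networks look in a picture, given as the dict that the camera call returned (one of the last four; its "shot" number tells which), for a name from the list of things; names that differ only in an ending like _2 or _b are one class to them, and where a whole thing is asked for, a point or a joint stands for the part that bears it (a point fixed in the world has none). Each returns a list of dicts, best first, with "score" (0 to 1); they miss things now and then, are a little off and sometimes report something else, mostly with a low value. They report only what shows in the picture. A call takes as long as a camera call.
- masks_of(picture, name): "mask" (480x640 bool, what is visible of it) and "bbox" ([left, top, right, bottom] in pixels, round what is visible of it).
The state is a dict: "time": time; "q": joint angles; "joint_vel": joint speeds; "joint_torque": joint torques, N m; "tool_pos": TCP position; "tcp_rot": TCP orientation; "wrist_force": force on the tool from outside, world axes, zero at the start; "torque": the same for the moment, N m; "width": opening from 0.0 (shut) to 1.0 (fully open); "grip_force": force on a finger pad.
Only numpy, scipy, OpenCV 4.12 (cv2) and the standard library are available. Lean on these libraries where they do the work, as an engineer would, in place of code of your own. Each camera call takes 0.05 s, during which the arm holds its last target. There are 200 camera calls.

### The job

First slide the blue catch bin along its rail until its yellow pointer lines up with the green mark, so that it hangs under the chute gap of the stem cutter. Then pick up the brush and sweep all four stem and stake offcuts off the cutter's bed through the gap into the bin, moving them only with the brush and keeping clear of the raised blade. Finally set the brush back in the middle of its black mat, bristles down and lined up with the mat, and leave everything else where it stands.

Things in the scene. Friction and masses are not known exactly. Their poses are not given: they have to be found in the camera images.
- cutter: Green and aluminium bench stem cutter, fixed, turned up to 0.15 rad. Origin: on the table under the middle of its bed; +x points away from the robot to chute and bin, +y to the robot's left. The bed is 100 mm above the table, x -95 to +95, y -130 to +130 mm; near (-x) edge open, fence 25 mm high at y +122 to +130. At y -130 to -200 stands the 150 mm high drive housing with the blade.
- chute (a point): Middle of the chute lip's far edge, on the bed's surface: x +110, y 0 mm of the cutter, 100 mm above the table. A green fence 25 mm high stands along the bed's far edge (x 80 to 90) save for the chute gap at y -90 to +90 mm, where the bed runs on flat as a lip to x +110, ending above the bin's near rim.
- mark (a point): Green band (10 mm wide) on the rail, at x +100, y +117 mm of the cutter; point 84 mm above the table. The rail, a 10 mm steel bar, runs along the cutter's y at x +100 mm, 76 mm above the table, from y -130 to +270, with a post at its +y end.
- pointer (a point): Tip of the bin's yellow pointer, which moves along the rail with the bin; it lines up when it and the mark have the same y in the cutter's frame. 117 mm in +y and 58 mm in -x from the bin's middle.
- catch_bin (a joint): Bin's place along the rail in m, 0 to 0.2; grows as the bin slides in the cutter's -y direction (robot's right). The bin's middle is at y = 150 mm minus this; the pointer is on the mark at 0.15. Starts at 0.01 to 0.07. Slides stiffly (2.5 N), stays where it is left, cannot lift off. It can be pushed on an end wall, from outside or inside.
- bin_in (a point): Centre of the inner floor of the blue catch bin, 20 mm above the table. Axes as the cutter's. Open-topped, outside 100 mm (x) by 208 mm (y), rim 81 mm above the table, walls 4 mm, inside 92 by 200 mm. Its middle is 158 mm in +x from the cutter's middle.
- brush: Block brush, about 160 g: cream bristles 126 x 36 mm, 30 mm high (rigid), red block 130 x 40 x 16 mm above them, and on top a wooden grip ridge 90 mm long, 22 mm wide, from 46 to 86 mm above the bristles' ends. Origin: middle of the bristles' underside; x along its length, z up. Pinch the ridge across its width (along y).
- brush_grip (a point): Middle of the brush's grip ridge, 68 mm above the bristles' ends.
- brush_mat: Black rubber mat, 190 x 90 x 4 mm, fixed; x along its length. Origin: centre of its underside, on the table. Lies on the robot's left or right; the brush starts on it, bristles down.
- twig_a: Brown forked twig offcut (Y shape), about 44 x 44 mm, 18 mm thick, 18 g, lying flat on the bed. Origin: under the fork.
- twig_b: Brown forked twig offcut (Y shape), about 48 x 48 mm, 18 mm thick, 18 g. Origin: under the fork.
- stake_a: Tan square stake offcut, 36 x 22 x 22 mm, 16 g. Origin: centre of its underside.
- stake_b: Green stake offcut, 28 x 24 x 22 mm, 14 g. Origin: centre of its underside.
- blade: Raised cutter blade with a red handle, upright on the cutter's -y side at x +55, y -148 mm of the cutter, on a grey pivot block 210 mm high, reaching 295 mm above the table. Origin at its lower end, 185 mm up. Do not touch.
- pin_tray: Grey shallow tray of pins, 130 x 85 x 25 mm, fixed, on the side of the robot where the brush mat is not.
- vase: White cup-shaped vase, 76 mm across, 110 mm high; bystander. Origin: underside.
- ribbon_spool: Orange ribbon spool, 68 mm across, 33 mm high; bystander. Origin: underside.
- mist_bottle: Green bottle, 60 mm across, 150 mm high; bystander. Origin: underside.
- pot: Terracotta pot, 90 mm across, 75 mm high; bystander. Origin: underside.

How it is judged:
On the way, in this order (a step that is already met when the one before it is completed fails the run):
1. the bin's pointer stands on the green mark (within 12 mm) before the sweeping (value of joint catch_bin between 0.138 and 0.162 m), for 0.2 s.
2. the brush is lifted from its mat and brought over the cutter's bed (height (world z) of brush above 0.085 m and horizontal distance between brush and cutter below 0.14 m), for 0.1 s.
3. all four offcuts are in the bin, with the bin at the mark (all of step 1 and x of twig_a in the frame of bin_in between -0.05 and 0.05 m and y of twig_a in the frame of bin_in between -0.104 and 0.104 m and z of twig_a in the frame of bin_in between -0.02 and 0.055 m and x of twig_b in the frame of bin_in between -0.05 and 0.05 m and y of twig_b in the frame of bin_in between -0.104 and 0.104 m and z of twig_b in the frame of bin_in between -0.02 and 0.055 m and x of stake_a in the frame of bin_in between -0.05 and 0.05 m and y of stake_a in the frame of bin_in between -0.104 and 0.104 m and z of stake_a in the frame of bin_in between -0.02 and 0.055 m and x of stake_b in the frame of bin_in between -0.05 and 0.05 m and y of stake_b in the frame of bin_in between -0.104 and 0.104 m and z of stake_b in the frame of bin_in between -0.02 and 0.055 m), for 0.2 s.
At the end, for the whole second after the job is handed in: All four offcuts lie in the catch bin, its pointer within 12 mm of the green mark; the brush stands bristles down on its mat, its middle within 35 mm of the mat's and its length within 0.35 rad of the mat's; all at rest (all of step 3 and horizontal distance between brush and brush_mat below 0.035 m and angle between brush's own z axis and vertical below 0.12 rad and z of brush in the frame of brush_mat below 0.012 m and angle between the x axis of brush and the x axis of brush_mat, either way round below 0.35 rad and linear speed of brush below 0.02 m/s and linear speed of each of twig_a, twig_b, stake_a, stake_b below 0.03 m/s); the robot touches nothing.
It fails at once if an offcut is touched by the gripper or arm instead of the brush (contact force between any of the fingers, the arm and twig_a above 0.3 N or contact force between any of the fingers, the arm and twig_b above 0.3 N or contact force between any of the fingers, the arm and stake_a above 0.3 N or contact force between any of the fingers, the arm and stake_b above 0.3 N).
It fails at once if the raised blade is touched (contact force between blade and the fingers above 1 N or contact force between blade and the arm above 1 N or contact force between blade and brush above 1 N).
It fails at once if a bystander is moved by more than 30 mm or knocked over (distance of any of vase, ribbon_spool, mist_bottle, pot from where it was at the start of the episode above 0.03 m or angle between any of vase, ribbon_spool, mist_bottle, pot's own z axis and vertical above 0.5 rad).
It also fails if it takes over 67 s, if anything falls off the work surface, if the arm or the gripper's body presses on something with over 40 N, if the wrist force passes 120 N, or if a joint passes its speed limit or range.

## Working session

There is one attempt and no reset: what is moved stays moved. The work goes in short steps, Python scripts to look and compute and a tool call to move; the robot and the scene stay as the last step left them, time stands still between calls to the robot, and variables do not carry over. Pictures are saved under pics/ and viewed, at most 10 in all, crops included, and the job is handed in when it is done.

Besides the shell and the picture viewer there is one more tool, called in YAML: its name, and indented under it one key for each argument. drive_tool: Moves the arm, as the interface text tells. Its arguments: {"type":"object","properties":{"rows":{"type":"array"},"force":{"type":"number"}},"required":["rows"]}

```bash
mkdir -p pics; ls
cat > h.py <<'E'
import numpy as np, cv2
from workcell import status, read_camera, workorder, masks_of
def save(p,n): cv2.imwrite('pics/'+n,cv2.cvtColor(p['color'],cv2.COLOR_RGB2BGR))
def ray(p,uv):
    n=cv2.undistortPoints(np.array([[uv]],float),np.array(p['intrinsics']),np.array(p['D']))[0,0]
    T=np.array(p['world_from_camera']); d=T[:3,:3]@np.array([n[0],-n[1],-1]); return T[:3,3],d
def atz(p,uv,z):
    o,d=ray(p,uv); return o+d*(z-o[2])/d[2]
def tri(p1,a,p2,b):
    o1,d1=ray(p1,a);o2,d2=ray(p2,b)
    s=np.linalg.lstsq(np.c_[d1,-d2],o2-o1,rcond=None)[0]
    x,y=o1+s[0]*d1,o2+s[1]*d2; return (x+y)/2,np.linalg.norm(x-y)
def proj(p,X):
    T=np.linalg.inv(np.array(p['world_from_camera'])); c=T[:3,:3]@np.array(X)+T[:3,3]
    return cv2.projectPoints(np.array([[c[0],-c[1],-c[2]]]),np.zeros(3),np.zeros(3),np.array(p['intrinsics']),np.array(p['D']))[0][0,0]
E
python3 - <<'E'
from h import *
np.set_printoptions(precision=4,suppress=True)
P={n:read_camera(n) for n in('top','side')}
for n,p in P.items():
    save(p,n+'0.png'); print(n,np.array(p['world_from_camera']))
    for k in 'cutter catch_bin pointer brush brush_mat twig_a stake_a blade pin_tray vase ribbon_spool mist_bottle pot'.split():
        for r in masks_of(p,k)[:3]:
            v,u=np.nonzero(r['mask']); print(k,round(r['score'],2),r['bbox'],u.mean().round(1),v.mean().round(1),cv2.minAreaRect(np.c_[u,v].astype(np.float32)))
E
```

```text
pics
top [[ 0.0293  0.9861 -0.1633  0.3108]
 [-0.9996  0.0282 -0.0092  0.0012]
 [-0.0044  0.1635  0.9865  1.4612]
 [ 0.      0.      0.      1.    ]]
cutter 0.68 [217.9, 152.3, 437.6, 295.3] 338.5 226.4 ((324.81011962890625, 220.24383544921875), (217.91871643066406, 132.49571228027344), 5.440331935882568)
cutter 0.41 [464.1, 259.0, 498.3, 316.0] 481.4 287.2 ((481.76397705078125, 287.6286926269531), (56.549869537353516, 21.734106063842773), 78.11134338378906)
catch_bin 0.79 [245.1, 150.0, 348.0, 196.6] 299.2 173.4 ((297.0, 174.0), (46.0, 100.0), 90.0)
pointer 0.61 [243.6, 148.8, 346.9, 196.0] 299.0 173.5 ((296.5, 174.5), (47.0, 101.0), 90.0)
brush_mat 0.97 [451.8, 249.4, 501.1, 331.2] 469.6 289.4 ((474.5321960449219, 288.6188659667969), (81.94577026367188, 38.20420837402344), 82.99872589111328)
twig_a 0.59 [342.8, 231.4, 362.7, 254.2] 350.7 243.2 ((351.5, 244.5), (19.0, 19.0), 90.0)
twig_a 0.58 [309.6, 235.3, 329.0, 257.0] 315.9 243.7 ((318.0, 244.5), (21.0, 18.0), 90.0)
stake_a 0.62 [343.6, 209.8, 361.3, 225.6] 352.4 217.7 ((352.20489501953125, 217.7459259033203), (16.00461196899414,
[... 3081 characters left out ...]
848633, 31.628856658935547), 82.87498474121094)
ribbon_spool 0.33 [327.3, 247.0, 340.7, 254.6] 334.4 249.3 ((334.5, 249.5), (11.0, 13.0), 90.0)
mist_bottle 0.74 [412.3, 251.2, 444.8, 265.9] 429.0 258.2 ((428.9082946777344, 257.9725036621094), (30.075746536254883, 8.237305641174316), 16.699241638183594)
mist_bottle 0.62 [161.6, 303.4, 192.0, 370.0] 176.6 338.3 ((176.13999938964844, 335.97998046875), (65.05382537841797, 27.718585968017578), 81.8698959350586)
pot 0.57 [400.0, 196.7, 432.0, 231.2] 413.8 213.7 ((415.5, 214.0), (32.0, 31.0), 90.0)
pot 0.43 [235.3, 167.8, 419.0, 337.5] 332.1 267.0 ((322.2154846191406, 277.67340087890625), (115.27589416503906, 200.52188110351562), 49.35940170288086)
```

Run:
```python
import cv2
a=cv2.imread('pics/top0.png')[135:345,105:565]; cv2.imwrite('pics/t0.png',cv2.resize(a,(796,363),interpolation=2))
b=cv2.imread('pics/side0.png')[160:400,180:480]; cv2.imwrite('pics/s0.png',cv2.resize(b,(750,600),interpolation=2))
```

```text
(no output)
```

View pics/t0.png

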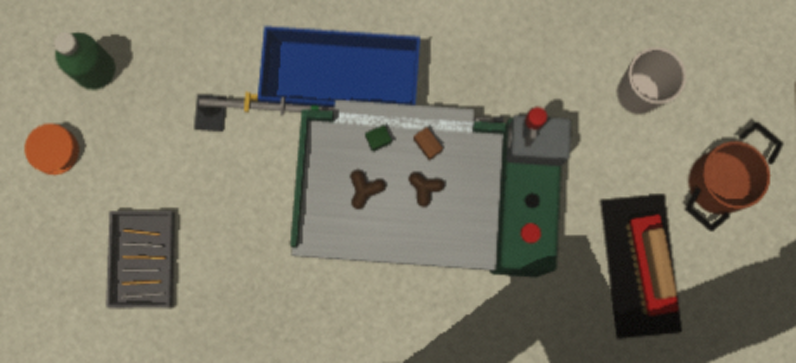

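View pics/s0.png

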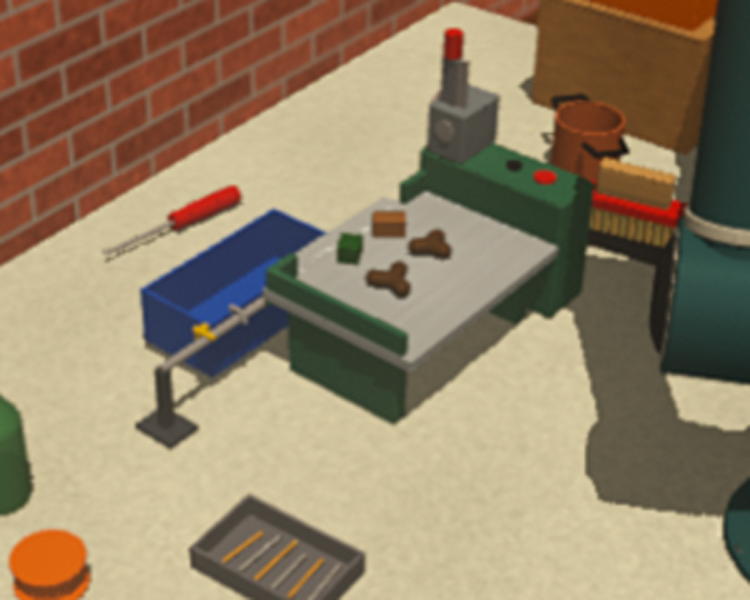

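The top view shows the bin at crop (340,65), the pointer at (250,102) and the mark at about (283,104). The four offcuts lie around (340–440, 135–190), and the brush is on its mat on the robot's right at (650,260). The side view agrees. Next I fit the poses from the corner points.

```bash
cat > fit.py <<'E'
from h import *
from scipy.optimize import least_squares
np.set_printoptions(precision=4,suppress=True)
P={n:read_camera(n) for n in('top','side')}
T=lambda x,y:(105+x/1.7304,135+y/1.7286)
S=lambda x,y:(180+x/2.5,160+y/2.5)
def R(t): return np.array([[np.cos(t),-np.sin(t),0],[np.sin(t),np.cos(t),0],[0,0,1]])
def fit(obs,x0):
    f=lambda v:np.concatenate([proj(P[c],R(v[2])@np.array(X)+[v[0],v[1],0])-np.array(uv) for c,X,uv in obs])
    r=least_squares(f,x0,loss='soft_l1'); print(r.x,'res',f(r.x).reshape(-1,2).round(1).tolist()); return r.x
E
cat > m1.py <<'E'
from fit import *
cut=fit([('top',(.11,.09,.1),T(335,101)),('top',(.11,-.09,.1),T(474,106)),('top',(-.095,.13,.1),T(292,253)),('top',(-.095,-.13,.1),T(497,269)),
 ('side',(-.095,.13,.1),S(408,364)),('side',(-.095,-.13,.1),S(556,250)),('side',(.055,-.148,.295),S(454,33))],[.55,0,0])
C=lambda X:R(cut[2])@np.array(X)+[cut[0],cut[1],0]
for n,p,k in(('top',P['top'],T(250,98)),('side',P['side'],S(203,332))):
    w=atz(p,k,.084); print(n,'pointer in cutter',R(-cut[2])@(w-[cut[0],cut[1],0]))
# ridge wood color by HSV inside regions
for n,b in(('top',(200,425,260,350)[:0] or (455,250,510,330)),('side',(410,220,460,260))):
    h=cv2.cvtColor(P[n]['color'],cv2.COLOR_RGB2HSV)[b[1]:b[3],b[0]:b[2]]
    m=((h[...,0]>10)&(h[...,0]<22)&(h[...,1]>60)&(h[...,2]>120)).astype(np.uint8)
    nn,l,s,c=cv2.connectedComponentsWithStats(m); i=1+s[1:,4].argmax(); v,u=np.nonzero(l==i)
    q=cv2.minAreaRect(np.c_[u,v].astype(np.float32)); print(n,s[i],c[i]+b[:2],(q[0][0]+b[0],q[0][1]+b[1]),q[1:])
    if n=='top': print([atz(P[n],x+np.array(b[:2]),.09) for x in cv2.boxPoints(q)])
    if n=='top':a=(c[i]+b[:2])
    else: print('tri',tri(P['top'],a,P['side'],c[i]+b[:2]))
mat=fit([('top',(.095,.045,.004),T(601,200)),('top',(.095,-.045,.004),T(663,195)),('top',(-.095,.045,.004),T(617,337)),('top',(-.095,-.045,.004),T(681,330))],[.45,-.25,0])
for k,z in((T(367,188),.109),(T(427,188),.109),(T(429,143),.122),(T(379,138),.122)):
    w=atz(P['top'],k,z); print('offcut',w,R(-cut[2])@(w-[cut[0],cut[1],0]))
# overlay
big=cv2.resize(P['top']['color'][140:345,220:520],(800,547),interpolation=2)[...,::-1].copy()
def dot(X,c=(0,0,255)):
    u=(proj(P['top'],X)-[220,140])*800/300; cv2.circle(big,tuple(u.astype(int).tolist()),2,c,-1)
for X in [(-.095,.13,.1),(-.095,-.13,.1),(.08,.09,.1),(.08,-.09,.1),(.11,.09,.1),(.11,-.09,.1),(.055,-.148,.295),(.1,.117,.084),(.09,.13,.125),(-.095,.13,.125),(-.095,-.2,.15),(.09,-.2,.15)]: dot(C(X))
M=lambda X:R(mat[2])@np.array(X)+[mat[0],mat[1],0]
for x in(-.095,.095):
  for y in(-.045,.045): dot(M((x,y,.004)),(255,0,255))
for s in(.05,.06,.07):
  for dx in(-.05,.05): dot(C((.158+dx,.15-s-.104,.081)),(0,255,255));
cv2.imwrite('pics/ov.png',big)
E
python3 m1.py
```

```text
[ 0.4888 -0.0119 -0.0376] res [[-0.1, -1.4], [-0.3, 0.9], [-0.3, 0.8], [-0.4, -0.6], [0.2, -1.1], [-0.5, -2.1], [2.0, 0.0]]
top pointer in cutter [0.107  0.2024 0.084 ]
side pointer in cutter [0.1009 0.2056 0.084 ]
top [ 25  18  15  39 316] [487.2563 286.9146] (487.2884635925293, 286.9423065185547) ((39.22322082519531, 8.04076099395752), 78.69007110595703)
[array([ 0.4423, -0.3343,  0.09  ]), array([ 0.4463, -0.3521,  0.09  ]), array([ 0.3614, -0.3685,  0.09  ]), array([ 0.3576, -0.3509,  0.09  ])]
side [  9   3  32  13 205] [434.7951 228.5756] (434.4751033782959, 228.5933599472046) ((31.756921768188477, 7.472216606140137), 14.931416511535645)
tri (array([ 0.4008, -0.3528,  0.0867]), np.float64(0.0027201235941121667))
[ 0.4038 -0.3447  0.1206] res [[-0.8, -0.6], [0.6, -1.3], [-0.3, 0.7], [0.5, 0.9]]
offcut [0.4853 0.0284 0.109 ] [-0.005   0.0401  0.109 ]
offcut [ 0.4874 -0.0478  0.109 ] [ 0.     -0.0359  0.109 ]
offcut [ 0.5433 -0.0486  0.122 ] [ 0.0559 -0.0346  0.122 ]
offcut [0.5479 0.0149 0.122 ] [0.0581 0.029  0.122 ]
```

View pics/ov.png

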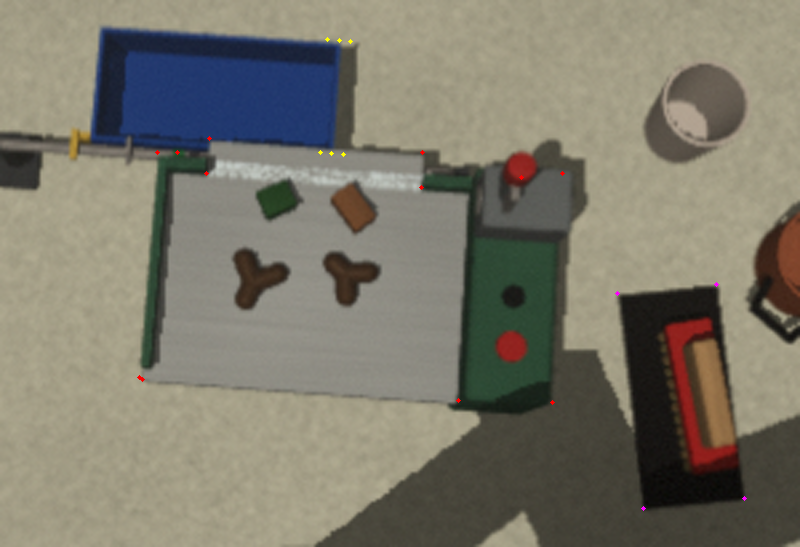

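The overlay fits well: the cutter is at about (0.489, -0.012) with yaw near -0.05, and the bin joint is about 0.063. The mark is tucked beside the fence corner at overlay (178,153). Next I refine the yaw and plan the push.

```bash
cat > g.py <<'E'
from h import *
from scipy.spatial.transform import Rotation as Ro
import sys
np.set_printoptions(precision=4,suppress=True)
def go(*wps):
    s=status.read_state(); R=Ro.from_rotvec(s['tcp_rot']); p=np.array(s['tool_pos'])
    m=R.as_matrix(); print('t',s['time'],'p',p,'q6',np.array(s['q'])[5],'w',s['width'],'F',np.array(s['wrist_force']),'toolx',m[:,0],'toolz',m[:,2])
    for w in wps:
        w=np.array(w); print(w,'->tool',m.T@(w-p)); p=w
E
python3 - <<'E'
from g import *
from fit import *
Z=lambda x,y:(220+x/2.6667,140+y/2.6667)
cut=fit([('top',(.11,.09,.1),Z(210,141)),('top',(.11,-.09,.1),Z(425,154)),('top',(-.095,.13,.1),Z(142,380)),('top',(-.095,-.13,.1),Z(460,403)),('top',(-.095,.13,.125),Z(141,370)),('top',(-.095,-.2,.15),Z(551,411)),('side',(-.095,.13,.1),S(408,364))],[.49,0,0])
C=lambda X:R(cut[2])@np.array(X)+[cut[0],cut[1],0]
for n,k in(('top',Z(85,137)),('side',S(203,332))):
    w=atz(P[n],k,.084); print(n,'pointer',R(-cut[2])@(w-[cut[0],cut[1],0]))
print('mist base',atz(P['top'],T(72,50),.15),'start',C((.165,.25,.2)),'end',C((.165,.104,.04)))
a=C((.165,.25,.04)); b=C((.165,.104,.04))
go([.42,-.25,.25],[.42,.22,.25],[a[0],a[1],.2],a,b)
E
```

```text
[ 0.4872 -0.0124 -0.0492] res [[0.6, -0.5], [-0.0, 0.7], [-0.0, -0.3], [-1.0, 0.3], [-0.6, 2.6], [0.4, -1.4], [0.1, -1.0]]
top pointer [0.1073 0.1989 0.084 ]
side pointer [0.1001 0.2074 0.084 ]
mist base [0.6456 0.408  0.15  ] start [0.6643 0.2291 0.2   ] end [0.6571 0.0833 0.04  ]
t 1.6 p [ 0.3014 -0.604   0.2312] q6 -0.03692533742712134 w 0.9999403469878891 F [-0.4806  0.3228 -0.0654] toolx [0.8948 0.4465 0.    ] toolz [-0.      0.0001 -1.    ]
[ 0.42 -0.25  0.25] ->tool [ 0.2642 -0.2638 -0.0187]
[0.42 0.22 0.25] ->tool [ 0.2098 -0.4206  0.    ]
[0.6643 0.2291 0.2   ] ->tool [0.2227 0.1009 0.05  ]
[0.6643 0.2291 0.04  ] ->tool [-0.    0.    0.16]
[0.6571 0.0833 0.04  ] ->tool [-0.0715  0.1273 -0.    ]
```

drive_tool:
  rows:
    - [0, 0, 5.87, 0, 0, -0.006, 0]
    - [0, 0, 5.87, 0, 0, -0.006, 0]
    - [0, 0, 5.87, 0, 0, -0.007, 0]
    - [0, 0, 5.87, 0, 0, 0, 0]
    - [0, 0, 5.87, 0, 0, 0, 0]
    - [0, 0, 0, 0.0112, -0.04, 0, 0]
    - [0, 0, 0, 0.0112, -0.04, 0, 0]
    - [0, 0, 0, 0.0112, -0.04, 0, 0]

```text
time: 2.27
tool_pos: [0.3408, -0.4849, 0.2499]
tcp_rot: [-3.14, 0.081, 0.0]
wrist_force: [1.1, 0.5, 0.8]
width: -0.004
grip_force: 0.0
```

drive_tool:
  rows:
    - [0, 0, 0, 0.0112, -0.04, 0, 0]
    - [0, 0, 0, 0.0112, -0.04, 0, 0]
    - [0, 0, 0, 0.0112, -0.04, 0, 0]
    - [0, 0, 0, 0.0112, -0.04, 0, 0]
    - [0, 0, 0, 0.0112, -0.04, 0, 0]
    - [0, 0, 0, 0.0112, -0.04, 0, 0]
    - [0, 0, 0, 0, -0.04, 0, 0]
    - [0, 0, 0, 0, -0.04, 0, 0]

```text
time: 2.93
tool_pos: [0.424, -0.1676, 0.2506]
tcp_rot: [3.141, -0.078, 0.001]
wrist_force: [1.9, 0.8, -0.6]
width: 0.002
grip_force: 0.0
```

drive_tool:
  rows:
    - [0, 0, 0, 0, -0.04, 0, 0]
    - [0, 0, 0, 0, -0.04, 0, 0]
    - [0, 0, 0, 0, -0.04, 0, 0]
    - [0, 0, 0, 0, -0.04, 0, 0]
    - [0, 0, 0, 0, -0.04, 0, 0]
    - [0, 0, 0, 0, -0.04, 0, 0]
    - [0, 0, 0, 0, -0.04, 0, 0]
    - [0, 0, 0, 0, -0.04, 0, 0]

```text
time: 3.6
tool_pos: [0.4393, 0.1522, 0.2508]
tcp_rot: [-3.14, 0.077, -0.002]
wrist_force: [1.4, -0.5, 0.2]
width: 0.001
grip_force: 0.0
```

Run:
```python
from g import *
go([.664,.229,.22],[.664,.229,.04],[.657,.083,.04])
```

```text
t 3.6 p [0.4393 0.1522 0.2508] q6 1.8999807857154216 w 0.0010810615948244442 F [ 1.3786 -0.4939  0.2102] toolx [ 0.9988 -0.0492  0.0013] toolz [ 0.0014  0.0002 -1.    ]
[0.664 0.229 0.22 ] ->tool [ 0.2206 -0.0878  0.0311]
[0.664 0.229 0.04 ] ->tool [-0.0002  0.0001  0.18  ]
[0.657 0.083 0.04 ] ->tool [ 0.0002  0.1462 -0.    ]
```

drive_tool:
  rows:
    - [0, 0, 0, 0.0368, -0.0147, 0.005, 0]
    - [0, 0, 0, 0.0368, -0.0147, 0.005, 0]
    - [0, 0, 0, 0.0368, -0.0147, 0.005, 0]
    - [0, 0, 0, 0.0368, -0.0147, 0.005, 0]
    - [0, 0, 0, 0.0368, -0.0147, 0.005, 0]
    - [0, 0, 0, 0.0368, -0.0147, 0.005, 0]
    - [0, 0, 0, 0, 0, 0.04, 0]
    - [0, 0, 0, 0, 0, 0.04, 0]

```text
time: 4.27
tool_pos: [0.6699, 0.229, 0.1427]
tcp_rot: [-3.138, 0.077, -0.014]
wrist_force: [-0.1, -0.1, -1.7]
width: -0.005
grip_force: 0.0
```

drive_tool:
  rows:
    - [0, 0, 0, 0, 0, 0.035, 0]
    - [0, 0, 0, 0, 0, 0.035, 0]
    - [0, 0, 0, 0, 0, 0.03, 0]
    - [0, 0, 0, 0, 0.01, 0, 0]
    - [0, 0, 0, 0, 0.01, 0, 0]
    - [0, 0, 0, 0, 0.01, 0, 0]
    - [0, 0, 0, 0, 0.01, 0, 0]
    - [0, 0, 0, 0, 0.01, 0, 0]

```text
time: 4.93
tool_pos: [0.6645, 0.1771, 0.0437]
tcp_rot: [-3.138, 0.079, -0.009]
wrist_force: [1.0, 2.7, 0.5]
width: 0.0
grip_force: 1.6
```

drive_tool:
  rows:
    - [0, 0, 0, 0, 0.01, 0, 0]
    - [0, 0, 0, 0, 0.01, 0, 0]
    - [0, 0, 0, 0, 0.01, 0, 0]
    - [0, 0, 0, 0, 0.01, 0, 0]

```text
time: 5.27
tool_pos: [0.6626, 0.1369, 0.0432]
tcp_rot: [-3.139, 0.078, -0.009]
wrist_force: [2.0, 3.1, 6.1]
width: -0.001
grip_force: 3.3
```

```bash
cat > ptr.py <<'E'
from g import *
def ptr(name,show=True):
    cut=[.4872,-.0124,-.0492]; Rz=Ro.from_euler('z',-cut[2])
    out=[]
    for n in('top','side'):
        p=read_camera(n); h=cv2.cvtColor(p['color'],cv2.COLOR_RGB2HSV); m=((h[...,0]>20)&(h[...,0]<32)&(h[...,1]>150)&(h[...,2]>120)).astype(np.uint8)
        c=proj(p,[.6,.14,.084]).astype(int); k=np.zeros_like(m); k[c[1]-35:c[1]+35,c[0]-70:c[0]+50]=1; m*=k
        v,u=np.nonzero(m); w=atz(p,(u.mean(),v.mean()),.084) if len(u) else np.zeros(3); print(n,len(u),Rz.apply(w-[cut[0],cut[1],0]))
        save(p,n+name)
E
python3 - <<'E'
from ptr import *
go(); ptr('1.png')
E
```

```text
t 5.2667 p [0.6626 0.1369 0.0432] q6 1.7870708131431319 w -0.0010660540470186885 F [2.0435 3.1013 6.1351] toolx [ 0.9988 -0.0495  0.0057] toolz [ 0.0058  0.0011 -1.    ]
top 0 [-0.4872 -0.0116  0.    ]
side 28 [0.1026 0.1533 0.084 ]
```

drive_tool:
  rows:
    - [0, 0, 0, 0, 0.01, 0, 0]
    - [0, 0, 0, 0, 0.01, 0, 0]
    - [0, 0, 0, 0, 0.01, 0, 0]
    - [0, 0, 0, 0, 0.004, 0, 0]
    - [0, 0, 0, 0, 0, 0, 0]

```text
time: 5.78
tool_pos: [0.6607, 0.1016, 0.0428]
tcp_rot: [3.14, -0.079, 0.008]
wrist_force: [2.1, -0.4, 5.8]
width: -0.004
grip_force: 2.2
```

Run:
```python
from ptr import *
go(); ptr('2.png')
a=cv2.imread('pics/side1.png')[240:320,220:320];b=cv2.imread('pics/side2.png')[240:320,220:320]
cv2.imwrite('pics/c2.png',np.vstack([cv2.resize(x,(375,300),interpolation=2) for x in(a,b)]))
```

```text
t 5.7833 p [0.6607 0.1016 0.0428] q6 1.7376204586147392 w -0.003589755006158939 F [ 2.0989 -0.4387  5.8129] toolx [ 0.9987 -0.0502  0.0051] toolz [ 0.005  -0.0005 -1.    ]
top 0 [-0.4872 -0.0116  0.    ]
side 15 [0.1073 0.1214 0.084 ]
```

View pics/c2.png

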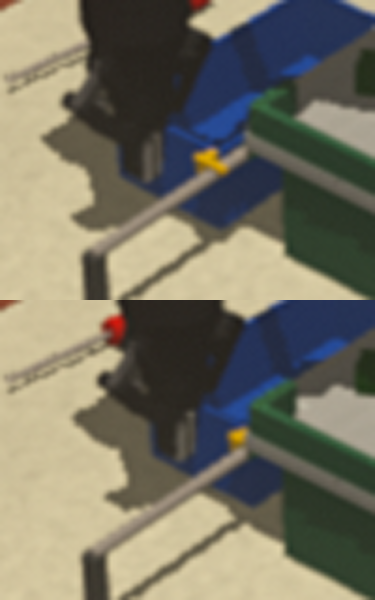

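The pointer in the side view (lower crop, (237,437)) is now about to pass behind the fence corner. I measure the bin's right wall instead.

Run:
```python
from ptr import *
p=read_camera('top'); Rz=Ro.from_euler('z',.0492)
for f in('top0.png','top1.png','top2.png'):
    im=cv2.cvtColor(cv2.imread('pics/'+f),cv2.COLOR_BGR2HSV); m=((im[...,0]>100)&(im[...,0]<128)&(im[...,1]>120)); m[:130]=0;m[215:]=0;m[:,:230]=0;m[:,430:]=0
    v,u=np.nonzero(m); out=[]
    for r in range(v.min()+6,v.min()+34,3):
        us=u[v==r]; w=[Rz.apply(atz(p,(x,r),.081)-[.4872,-.0124,0])[1] for x in(us.min()-.5,us.max()+.5)]; out.append(w)
    o=np.median(out,0); print(f,o,'s from right',.15-.104-o[1],'left',.254-o[0])
```

```text
top0.png [ 0.1951 -0.0113] s from right 0.05730451191953167 left 0.05889732502705436
top1.png [ 0.1017 -0.0624] s from right 0.10844293870464941 left 0.15234206903179892
top2.png [ 0.0638 -0.0982] s from right 0.14420325515049565 left 0.19020587355144192
```

drive_tool:
  rows:
    - [0, 0, 0, 0, 0.003, 0, 0]
    - [0, 0, 0, 0, 0, 0, 0]
    - [0, 0, 0, 0, -0.02, 0, 0]
    - [0, 0, 0, 0, -0.02, 0, 0]
    - [0, 0, 0, 0, 0, -0.04, 0.5]
    - [0, 0, 0, 0, 0, -0.04, 0.5]
    - [0, 0, 0, 0, 0, -0.04, 0.5]
    - [0, 0, 0, 0, 0, -0.04, 0.5]

```text
time: 6.6
tool_pos: [0.659, 0.1391, 0.2014]
tcp_rot: [3.139, -0.078, -0.004]
wrist_force: [0.1, -0.2, -0.3]
width: 0.497
grip_force: 0.0
```

drive_tool:
  rows:
    - [0, 0, 0, 0, 0, -0.04, 0.5]
    - [0, 0, 0, -0.04, 0, -0.01, 0.5]
    - [0, 0, 0, -0.04, 0, 0, 0.5]
    - [0, 0, 0, -0.04, 0.01, 0, 0.5]
    - [0, 0, 0, -0.04, 0.01, 0, 0.5]
    - [0, 0, 0, -0.04, 0.02, 0, 0.5]
    - [0, 0, 0, -0.03, 0.03, 0, 0.5]
    - [0, 0, 0, -0.01, 0.04, 0, 0.5]

```text
time: 7.27
tool_pos: [0.4136, 0.0441, 0.2495]
tcp_rot: [3.141, -0.072, -0.004]
wrist_force: [1.0, -1.9, 0.9]
width: 0.495
grip_force: 0.0
```

Run:
```python
from g import *
from fit import *
Z=lambda x,y:(220+x/2.6667,140+y/2.6667)
for z in(.03,.06,.075): print([atz(P['top'],k,z) for k in(Z(752,295),Z(783,335),Z(753,297))])
go([.402,-.352,.25])
# s again
p=P['top'];Rz=Ro.from_euler('z',.0492)
im=cv2.cvtColor(p['color'],cv2.COLOR_RGB2HSV); m=((im[...,0]>100)&(im[...,0]<128)&(im[...,1]>120)); m[:130]=0;m[215:]=0;m[:,:230]=0;m[:,430:]=0
v,u=np.nonzero(m); out=[]
for r in range(v.min()+6,v.min()+34,3):
    us=u[v==r]; out.append([Rz.apply(atz(p,(x,r),.081)-[.4872,-.0124,0])[1] for x in(us.min()-.5,us.max()+.5)])
o=np.median(out,0); print(.046-o[1],.254-o[0])
save(p,'top3.png'); big=cv2.resize(p['color'][140:260,220:380],(800,600),interpolation=2)[...,::-1]; cv2.imwrite('pics/t3.png',big)
```

```text
[array([ 0.4913, -0.4025,  0.03  ]), array([ 0.4568, -0.4295,  0.03  ]), array([ 0.4896, -0.4034,  0.03  ])]
[array([ 0.4875, -0.3941,  0.06  ]), array([ 0.4537, -0.4205,  0.06  ]), array([ 0.4858, -0.3949,  0.06  ])]
[array([ 0.4856, -0.3898,  0.075 ]), array([ 0.4522, -0.416 ,  0.075 ]), array([ 0.4839, -0.3907,  0.075 ])]
t 7.3667 p [0.4153 0.0394 0.25  ] q6 1.6635977616971114 w 0.4992201553651752 F [ 0.5921  0.2026 -0.5636] toolx [ 0.9985 -0.0542 -0.0006] toolz [-0.0008 -0.0034 -1.    ]
[ 0.402 -0.352  0.25 ] ->tool [0.0079 0.3915 0.0013]
0.14641585135017499 0.1480987863279114
```

View pics/t3.png

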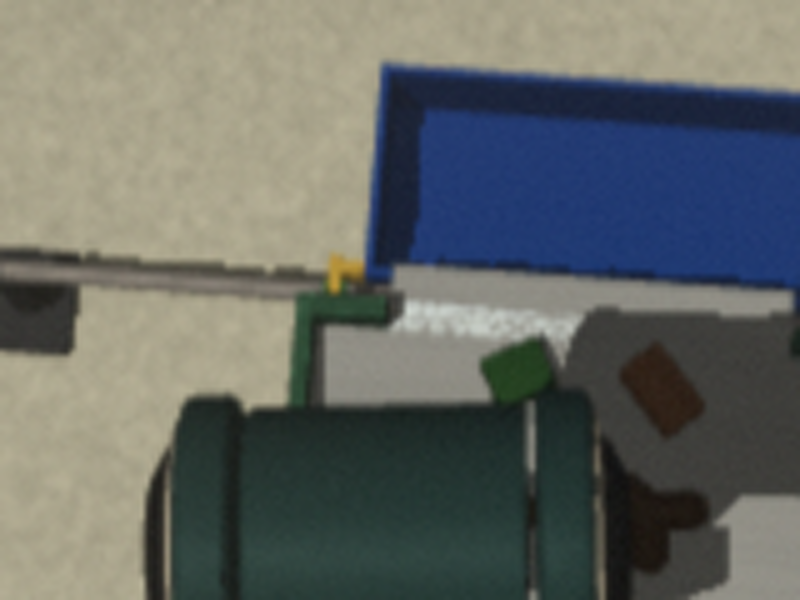

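The bin edge and lip corner give joint ≈ 0.148, with the pointer at the fence corner (335,275), so the bin is placed. Now to the brush.

drive_tool:
  rows:
    - [0, 0, 0, 0, 0.0392, 0, 0.5]
    - [0, 0, 0, 0, 0.0392, 0, 0.5]
    - [0, 0, 0, 0, 0.0392, 0, 0.5]
    - [0, 0, 0, 0, 0.0392, 0, 0.5]
    - [0, 0, 0, 0, 0.0392, 0, 0.5]
    - [0, 0, 0, 0, 0.0392, 0, 0.5]
    - [0, 0, 0, 0, 0.0392, 0, 0.5]
    - [0, 0, 0, 0, 0.0392, 0, 0.5]

```text
time: 8.03
tool_pos: [0.402, -0.2713, 0.2502]
tcp_rot: [3.14, -0.079, -0.001]
wrist_force: [0.4, -0.6, 0.3]
width: 0.502
grip_force: 0.0
```

drive_tool:
  rows:
    - [0, 0, 0, 0.004, 0.0392, 0, 0.5]
    - [0, 0, 0, 0.004, 0.0392, 0, 0.5]
    - [0, 0, -7, 0, 0, 0.02, 0.5]
    - [0, 0, -7, 0, 0, 0.02, 0.5]
    - [0, 0, 0, 0, 0, 0.02, 0.5]
    - [0, 0, 0, 0, 0, 0, 0.5]

```text
time: 8.53
tool_pos: [0.4041, -0.3461, 0.1852]
tcp_rot: [-3.12, -0.303, 0.01]
wrist_force: [0.3, 0.5, -0.8]
width: 0.503
grip_force: 0.0
```

Run:
```python
from g import *
go([.402,-.352,.056])
for n in('top','side'):
    p=read_camera(n); save(p,n+'4.png')
a=cv2.imread('pics/top4.png')[225:345,420:540];b=cv2.imread('pics/side4.png')[180:300,360:480]
cv2.imwrite('pics/c4.png',np.hstack([cv2.resize(x,(400,400),interpolation=2) for x in(a,b)]))
```

```text
t 8.5333 p [ 0.4041 -0.3461  0.1852] q6 0.6224568210435301 w 0.502893470484457 F [ 0.2658  0.4703 -0.8461] toolx [ 0.9813  0.1925 -0.0058] toolz [-0.0071  0.0061 -1.    ]
[ 0.402 -0.352  0.056] ->tool [-0.0024  0.0063  0.1292]
```

View pics/c4.png

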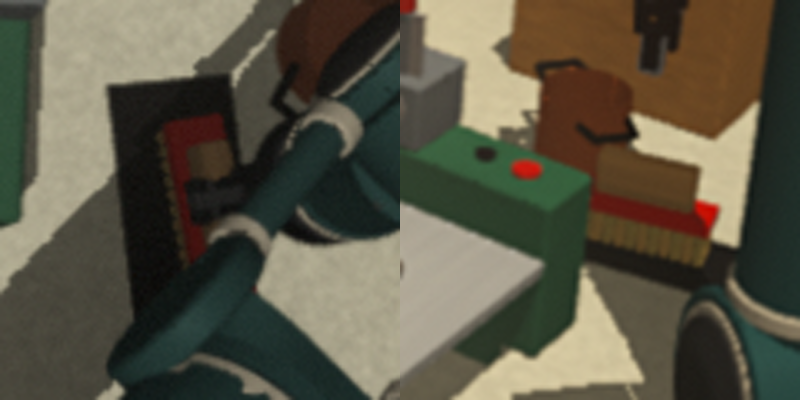

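drive_tool:
  rows:
    - [0, 0, 0, -0.0024, 0.0063, 0.02, 0.5]
    - [0, 0, 0, 0, 0, 0.025, 0.5]
    - [0, 0, 0, 0, 0, 0.025, 0.5]
    - [0, 0, 0, 0, 0, 0.025, 0.5]
    - [0, 0, 0, 0, 0, 0.015, 0.5]
    - [0, 0, 0, 0, 0, 0.01, 0.5]
    - [0, 0, 0, 0, 0, 0.009, 0.5]
    - [0, 0, 0, 0, 0, 0, 0.5]

```text
time: 9.3
tool_pos: [0.4058, -0.3542, 0.0608]
tcp_rot: [-3.126, -0.306, 0.001]
wrist_force: [-0.0, 0.2, -0.3]
width: 0.499
grip_force: 0.0
```

drive_tool:
  rows:
    - [0, 0, 0, 0, 0, 0, 0.0]
    - [0, 0, 0, 0, 0, 0, 0.0]
    - [0, 0, 0, 0, 0, 0, 0.0]
    - [0, 0, 0, 0, 0, 0, 0.0]
    - [0, 0, 0, 0, 0, 0, 0.0]
  force: 60

```text
time: 9.72
tool_pos: [0.4069, -0.3553, 0.0627]
tcp_rot: [3.125, 0.305, 0.003]
wrist_force: [0.3, -0.0, 5.0]
width: 0.245
grip_force: 60.5
```

```bash
python3 -c "
from g import *
go()"
```

```text
t 9.7167 p [ 0.4069 -0.3553  0.0627] q6 0.6118316859429414 w 0.24487336811672636 F [ 0.2732 -0.0098  4.9827] toolx [0.9811 0.1937 0.0017] toolz [ 0.0021 -0.0019 -1.    ]
```

Gripped at about 21 mm. Next I lift and turn the brush across the bed.

drive_tool:
  rows:
    - [0, 0, 0, 0, 0, -0.02, 0]
    - [0, 0, 0, 0, 0, -0.038, 0]
    - [0, 0, 0, 0, 0, -0.038, 0]
    - [0, 0, 0, 0, 0, -0.038, 0]
    - [0, 0, 0, 0, 0, -0.038, 0]
    - [0, 0, 0, 0, 0, -0.038, 0]
    - [0, 0, -6, 0, 0, 0, 0]
    - [0, 0, -7, 0, 0, 0, 0]

```text
time: 10.38
tool_pos: [0.4072, -0.3559, 0.2756]
tcp_rot: [3.064, 0.664, 0.006]
wrist_force: [-0.2, -0.1, -3.0]
width: 0.252
grip_force: 59.8
```

drive_tool:
  rows:
    - [0, 0, -7, 0, 0, 0, 0]
    - [0, 0, -7, 0, 0, 0, 0]
    - [0, 0, -7, 0, 0, 0, 0]
    - [0, 0, -7, 0, 0, 0, 0]
    - [0, 0, -7, 0, 0, 0, 0]
    - [0, 0, -7, 0, 0, 0, 0]
    - [0, 0, -7, 0, 0, 0, 0]
    - [0, 0, -7, 0, 0, 0, 0]

```text
time: 11.05
tool_pos: [0.4055, -0.3542, 0.2708]
tcp_rot: [-2.397, -2.029, 0.0]
wrist_force: [0.5, -0.5, -1.5]
width: 0.244
grip_force: 59.7
```

drive_tool:
  rows:
    - [0, 0, -7, 0, 0, 0, 0]
    - [0, 0, 0, 0, 0, 0, 0]

```text
time: 11.22
tool_pos: [0.4055, -0.3542, 0.2709]
tcp_rot: [-2.272, -2.169, 0.0]
wrist_force: [-0.0, -0.2, -1.3]
width: 0.245
grip_force: 59.7
```

Run:
```python
from g import *
c=lambda x,y,z:Ro.from_euler('z',-.0492).apply([x,y,0])+[.4872,-.0124,z]
go(c(-.085,.022,.27),c(-.085,.022,.1617))
for n in('side','top'): save(read_camera(n),n+'5.png')
a=cv2.imread('pics/side5.png')[100:300,330:530]; cv2.imwrite('pics/c5.png',cv2.resize(a,(600,600),interpolation=2))
```

```text
t 11.2167 p [ 0.4055 -0.3542  0.2709] q6 -0.7176223908665516 w 0.24485068226704895 F [-0.0414 -0.1506 -1.2967] toolx [0.0465 0.9989 0.0005] toolz [-0.0007  0.0005 -1.    ]
[0.4034 0.0138 0.27  ] ->tool [ 0.3674 -0.0192  0.0011]
[0.4034 0.0138 0.1617] ->tool [-0.0001  0.0001  0.1083]
```

View pics/c5.png

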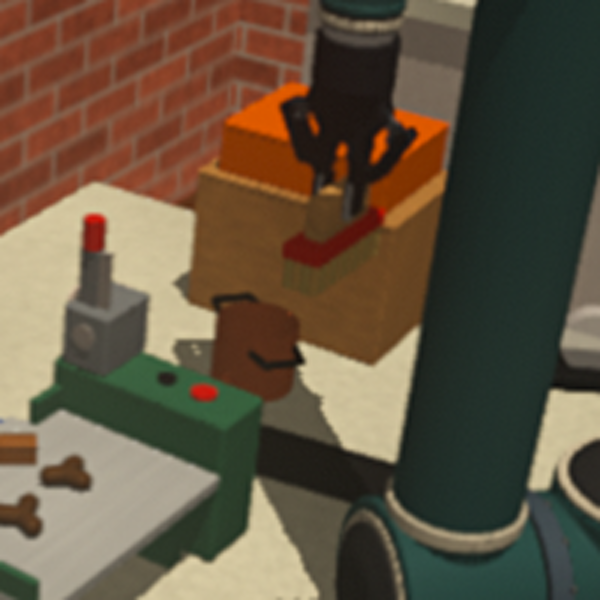

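The side view shows the brush level and firmly held. I carry it over the bed's near edge, over the housing.

drive_tool:
  rows:
    - [0, 0, 0, 0.0413, -0.002, 0, 0]
    - [0, 0, 0, 0.0413, -0.002, 0, 0]
    - [0, 0, 0, 0.0413, -0.002, 0, 0]
    - [0, 0, 0, 0.0413, -0.002, 0, 0]
    - [0, 0, 0, 0.0413, -0.002, 0, 0]
    - [0, 0, 0, 0.0413, -0.002, 0, 0]
    - [0, 0, 0, 0.0413, -0.002, 0, 0]
    - [0, 0, 0, 0.0413, -0.002, 0, 0]

```text
time: 11.98
tool_pos: [0.4056, -0.0219, 0.2715]
tcp_rot: [2.28, 2.161, 0.001]
wrist_force: [1.8, -1.0, -2.2]
width: 0.243
grip_force: 59.7
```

drive_tool:
  rows:
    - [0, 0, 0, 0.0413, -0.002, 0, 0]
    - [0, 0, 0, 0, 0, 0.02, 0]
    - [0, 0, 0, 0, 0, 0.03, 0]
    - [0, 0, 0, 0, 0, 0.03, 0]
    - [0, 0, 0, 0, 0, 0.015, 0]
    - [0, 0, 0, 0, 0, 0, 0]

```text
time: 12.48
tool_pos: [0.4026, 0.0181, 0.172]
tcp_rot: [-2.274, -2.16, 0.009]
wrist_force: [-1.1, -0.2, -1.7]
width: 0.244
grip_force: 59.6
```

Run:
```python
from g import *
c=lambda x,y,z:Ro.from_euler('z',-.0492).apply([x,y,0])+[.4872,-.0124,z]
go(c(-.085,.026,.1615),c(.132,.026,.1615))
for n in('side','top'): save(read_camera(n),n+'6.png')
a=cv2.imread('pics/side6.png')[200:320,260:420];b=cv2.imread('pics/top6.png')[180:300,260:420]; cv2.imwrite('pics/c6.png',np.hstack([cv2.resize(x,(400,300),interpolation=2) for x in(a,b)]))
```

```text
t 12.4833 p [0.4026 0.0181 0.172 ] q6 0.03451303793525765 w 0.24400838455219523 F [-1.1098 -0.197  -1.7222] toolx [ 0.0514  0.9987 -0.0003] toolz [-0.0083  0.0001 -1.    ]
[0.4036 0.0177 0.1615] ->tool [-0.0003  0.0011  0.0105]
[0.6203 0.0071 0.1615] ->tool [ 0.0005  0.217  -0.0018]
```

View pics/c6.png

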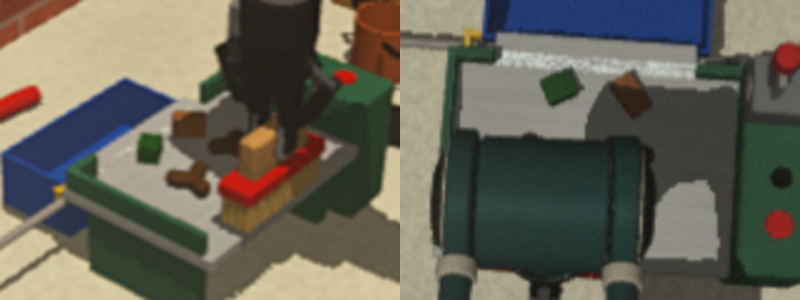

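The brush stands behind the twigs, over the near strip of the bed. I lower it gently.

drive_tool:
  rows:
    - [0, 0, 0, 0, 0, 0.004, 0]
    - [0, 0, 0, 0, 0, 0.004, 0]
    - [0, 0, 0, 0, 0, 0.0, 0]

```text
time: 12.83
tool_pos: [0.4068, 0.0175, 0.1689]
tcp_rot: [2.276, 2.164, 0.002]
wrist_force: [-0.0, 0.2, -1.9]
width: 0.248
grip_force: 59.6
```

drive_tool:
  rows:
    - [0, 0, 0, 0, 0, 0.002, 0]
    - [0, 0, 0, 0, 0, 0.0, 0]

```text
time: 13.0
tool_pos: [0.4065, 0.0176, 0.1665]
tcp_rot: [2.276, 2.165, 0.001]
wrist_force: [-0.1, -0.0, -1.6]
width: 0.249
grip_force: 59.6
```

drive_tool:
  rows:
    - [0, 0, 0, 0, 0, 0.002, 0]
    - [0, 0, 0, 0, 0, 0.001, 0]
    - [0, 0, 0, 0, 0, 0.0, 0]

```text
time: 13.25
tool_pos: [0.4061, 0.0177, 0.163]
tcp_rot: [-2.276, -2.165, 0.0]
wrist_force: [-0.4, 0.1, -1.5]
width: 0.253
grip_force: 59.6
```

drive_tool:
  rows:
    - [0, 0, 0, 0, 0.01, 0, 0]
    - [0, 0, 0, 0, 0.01, 0, 0]
    - [0, 0, 0, 0, 0.01, 0, 0]
    - [0, 0, 0, 0, 0.01, 0, 0]
    - [0, 0, 0, 0, 0.01, 0, 0]
    - [0, 0, 0, 0, 0.01, 0, 0]
    - [0, 0, 0, 0, 0.01, 0, 0]
    - [0, 0, 0, 0, 0.01, 0, 0]

```text
time: 13.92
tool_pos: [0.4872, 0.0137, 0.1631]
tcp_rot: [-2.275, -2.165, 0.001]
wrist_force: [-1.0, -0.2, -0.9]
width: 0.248
grip_force: 59.7
```

Run:
```python
from g import *
go([.4872+.129,.0075,.1635])
for n in('side','top'): save(read_camera(n),n+'7.png')
a=cv2.imread('pics/side7.png')[200:320,260:420];b=cv2.imread('pics/top7.png')[140:260,260:420]; cv2.imwrite('pics/c7.png',np.hstack([cv2.resize(x,(400,300),interpolation=2) for x in(a,b)]))
```

```text
t 13.9167 p [0.4872 0.0137 0.1631] q6 0.02645809454545484 w 0.24832322850223748 F [-0.9787 -0.155  -0.8666] toolx [0.0495 0.9988 0.    ] toolz [-0.0006  0.     -1.    ]
[0.6162 0.0075 0.1635] ->tool [ 0.0002  0.1292 -0.0005]
```

View pics/c7.png

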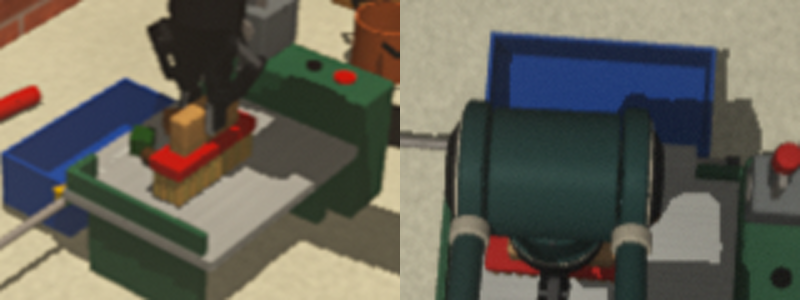

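The brush is pushing the twigs and nothing is left behind it. I continue, easing a little right for fence clearance.

drive_tool:
  rows:
    - [0, 0, 0, -0.002, 0.01, 0, 0]
    - [0, 0, 0, -0.002, 0.01, 0, 0]
    - [0, 0, 0, -0.002, 0.01, 0, 0]
    - [0, 0, 0, 0, 0.01, 0, 0]
    - [0, 0, 0, 0, 0.01, 0, 0]
    - [0, 0, 0, 0, 0.01, 0, 0]
    - [0, 0, 0, 0, 0.01, 0, 0]
    - [0, 0, 0, 0, 0.01, 0, 0]

```text
time: 14.68
tool_pos: [0.5669, 0.0038, 0.1632]
tcp_rot: [-2.276, -2.166, 0.0]
wrist_force: [-0.6, 0.1, -1.7]
width: 0.247
grip_force: 59.8
```

drive_tool:
  rows:
    - [0, 0, 0, 0, 0.01, 0, 0]
    - [0, 0, 0, 0, 0.01, 0, 0]
    - [0, 0, 0, 0, 0.01, 0, 0]
    - [0, 0, 0, 0, 0.01, 0, 0]
    - [0, 0, 0, 0, 0.01, 0, 0]
    - [0, 0, 0, 0, 0, 0, 0]

```text
time: 15.18
tool_pos: [0.618, 0.0012, 0.1635]
tcp_rot: [2.275, 2.165, 0.002]
wrist_force: [0.0, -0.4, -1.4]
width: 0.245
grip_force: 59.7
```

Run:
```python
from g import *
go()
for n in('side','top'): save(read_camera(n),n+'8.png')
a=cv2.imread('pics/side8.png')[200:320,220:380];b=cv2.imread('pics/top8.png')[140:260,260:420]; cv2.imwrite('pics/c8.png',np.hstack([cv2.resize(x,(400,300),interpolation=2) for x in(a,b)]))
```

```text
t 15.1833 p [0.618  0.0012 0.1635] q6 0.011096705759479773 w 0.24482123583162377 F [ 0.0043 -0.4082 -1.427 ] toolx [ 0.0495  0.9988 -0.    ] toolz [ 0.0018 -0.0001 -1.    ]
```

View pics/c8.png

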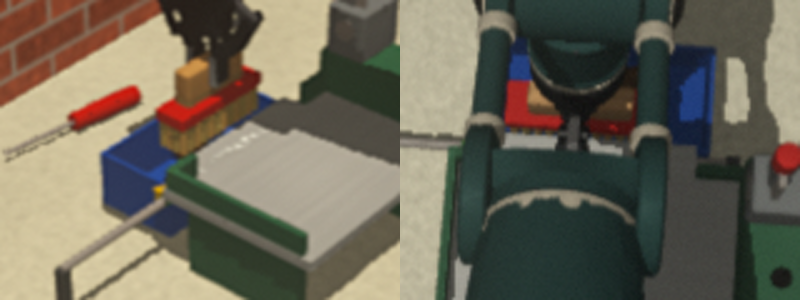

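The bed looks clear behind the brush, with everything gone through the gap. I lift and back off, and check the rest numerically.

drive_tool:
  rows:
    - [0, 0, 0, 0, 0, -0.035, 0]
    - [0, 0, 0, 0, 0, -0.038, 0]
    - [0, 0, 0, 0, 0, -0.038, 0]
    - [0, 0, 0, 0, -0.04, 0, 0]
    - [0, 0, 0, 0, -0.041, 0, 0]
    - [0, 0, 0, 0, -0.041, 0, 0]
    - [0, 0, 0, 0, -0.041, 0, 0]
    - [0, 0, 0, 0, -0.041, 0, 0]

```text
time: 15.95
tool_pos: [0.4093, 0.0115, 0.2738]
tcp_rot: [-2.275, -2.165, 0.001]
wrist_force: [-0.8, -0.2, 0.1]
width: 0.248
grip_force: 59.8
```

drive_tool:
  rows:
    - [0, 0, 0, -0.04, 0, 0, 0]
    - [0, 0, 0, -0.041, 0, 0, 0]
    - [0, 0, 0, -0.041, 0, 0, 0]
    - [0, 0, 0, -0.041, 0, 0, 0]
    - [0, 0, 0, -0.041, 0, 0, 0]
    - [0, 0, 0, -0.041, 0, 0, 0]
    - [0, 0, 0, -0.041, 0, 0, 0]
    - [0, 0, 0, -0.041, 0, 0, 0]

```text
time: 16.62
tool_pos: [0.3946, -0.3167, 0.2744]
tcp_rot: [2.276, 2.165, 0.0]
wrist_force: [-0.3, -0.2, -0.9]
width: 0.246
grip_force: 60.0
```

```bash
cat > chk.py <<'E'
from g import *
go()
cut=np.array([.4872,-.0124,0]); Rz=Ro.from_euler('z',.0492)
for n in('top','side'):
    p=read_camera(n); save(p,n+'9.png')
    for k in('twig_a','stake_a'):
        for r in masks_of(p,k):
            v,u=np.nonzero(r['mask'])
            if len(u) and len(u)<900: print(n,k,round(r['score'],2),len(u),u.mean().round(),v.mean().round(),'floor',Rz.apply(atz(p,(u.mean(),v.mean()),.03)-cut)[:2],'bed',Rz.apply(atz(p,(u.mean(),v.mean()),.11)-cut)[:2], np.median(p['color'][r['mask']],0))
    # non-blue blobs within bin floor projection
    if n=='top':
        poly=np.array([proj(p,Rz.inv().apply([x,y,.02])+cut) for x,y in((.118,-.1),(.118,.1),(.202,.1),(.202,-.1))]).astype(np.int32)
        m=np.zeros((480,640),np.uint8); cv2.fillPoly(m,[poly],1); h=cv2.cvtColor(p['color'],cv2.COLOR_RGB2HSV)
        nb=(m>0)&~((h[...,0]>100)&(h[...,0]<130)&(h[...,1]>100)); nn,l,s,c=cv2.connectedComponentsWithStats(nb.astype(np.uint8))
        for i in range(1,nn):
            if s[i,4]>15: print('bin blob',s[i],Rz.apply(atz(p,c[i],.03)-cut)[:2],np.median(p['color'][l==i],0))
        poly=np.array([proj(p,Rz.inv().apply([x,y,.1])+cut) for x,y in((-.088,-.12),(-.088,.112),(.075,.112),(.075,.085),(.105,.085),(.105,-.085),(.075,-.085),(.075,-.12))]).astype(np.int32)
        m=np.zeros((480,640),np.uint8); cv2.fillPoly(m,[poly],1); b=(m>0)&(h[...,1]>80); nn,l,s,c=cv2.connectedComponentsWithStats(b.astype(np.uint8))
        print('bed blobs',[(s[i],np.median(p['color'][l==i],0)) for i in range(1,nn) if s[i,4]>8])
E
python3 chk.py
```

```text
t 16.6167 p [ 0.3946 -0.3167  0.2744] q6 -0.6758516824778877 w 0.24557274135419624 F [-0.2523 -0.2316 -0.8851] toolx [0.0499 0.9988 0.    ] toolz [ 0.0003  0.     -1.    ]
top twig_a 0.64 256 319.0 182.0 floor [0.1536 0.0504] bed [0.1352 0.0478] [55. 44. 35.]
top twig_a 0.44 197 351.0 171.0 floor [ 0.1863 -0.0233] bed [ 0.166  -0.0218] [58. 43. 34.]
top stake_a 0.72 131 360.0 192.0 floor [ 0.1376 -0.0481] bed [ 0.12   -0.0451] [107.  70.  46.]
top stake_a 0.7 137 338.0 183.0 floor [0.1535 0.0039] bed [0.135  0.0039] [39. 63. 36.]
bin blob [342 164  20  18 200] [ 0.1857 -0.0244] [57. 43. 34.]
bin blob [298 174  83  29 753] [0.1348 0.0048] [103.  72.  66.]
bin blob [333 178  12  12 132] [0.1532 0.0039] [39. 63. 36.]
bed blobs []
side twig_a 0.56 52 298.0 258.0 floor [ 0.1885 -0.0312] bed [0.1082 0.0595] [91.5 62.5 39. ]
```

All four offcuts are in the bin and the bed is clear. Next I return the brush to its mat and recheck the bin.

drive_tool:
  rows:
    - [0, 0, 6.7, 0, 0, 0, 0]
    - [0, 0, 6.7, 0, 0, 0, 0]
    - [0, 0, 6.7, 0, 0, 0, 0]
    - [0, 0, 6.7, 0, 0, 0, 0]
    - [0, 0, 6.7, 0, 0, 0, 0]
    - [0, 0, 6.7, 0, 0, 0, 0]
    - [0, 0, 6.7, 0, 0, 0, 0]
    - [0, 0, 6.7, 0, 0, 0, 0]

```text
time: 17.58
tool_pos: [0.3961, -0.3131, 0.2745]
tcp_rot: [-3.009, -0.903, -0.0]
wrist_force: [-0.5, -0.5, -0.9]
width: 0.246
grip_force: 60.0
```

drive_tool:
  rows:
    - [0, 0, 6.7, 0, 0, 0, 0]
    - [0, 0, 6.7, 0, 0, 0, 0]
    - [0, 0, 6.7, 0, 0, 0, 0]
    - [0, 0, 6.7, 0, 0, 0, 0]
    - [0, 0, 0, 0, 0, 0, 0]

```text
time: 18.0
tool_pos: [0.3961, -0.3133, 0.2744]
tcp_rot: [-3.136, -0.185, -0.0]
wrist_force: [0.0, -0.5, -1.3]
width: 0.249
grip_force: 60.0
```

Run:
```python
from g import *
go([.408,-.344,.274],[.408,-.344,.075],[.408,-.344,.064])
p=read_camera('top');Rz=Ro.from_euler('z',.0492)
im=cv2.cvtColor(p['color'],cv2.COLOR_RGB2HSV); m=((im[...,0]>100)&(im[...,0]<128)&(im[...,1]>120)); m[:130]=0;m[215:]=0;m[:,:230]=0;m[:,430:]=0
v,u=np.nonzero(m); out=[]
for r in range(v.min()+6,v.min()+34,3):
    us=u[v==r]; out.append([Rz.apply(atz(p,(x,r),.081)-[.4872,-.0124,0])[1] for x in(us.min()-.5,us.max()+.5)])
o=np.median(out,0); print(.046-o[1],.254-o[0])
```

```text
t 18.0 p [ 0.3961 -0.3133  0.2744] q6 0.7341249369314674 w 0.2485864043523655 F [ 0.0021 -0.5315 -1.2703] toolx [0.9931 0.1176 0.0002] toolz [ 0.0002  0.0002 -1.    ]
[ 0.408 -0.344  0.274] ->tool [0.0082 0.0319 0.0004]
[ 0.408 -0.344  0.075] ->tool [-0.     0.     0.199]
[ 0.408 -0.344  0.064] ->tool [-0.     0.     0.011]
0.14634419625586137 0.14808270344742275
```

drive_tool:
  rows:
    - [0, 0, 0, 0.008, 0.032, 0, 0]
    - [0, 0, 0, 0, 0, 0.035, 0]
    - [0, 0, 0, 0, 0, 0.035, 0]
    - [0, 0, 0, 0, 0, 0.035, 0]
    - [0, 0, 0, 0, 0, 0.035, 0]
    - [0, 0, 0, 0, 0, 0.035, 0]
    - [0, 0, 0, 0, 0, 0.018, 0]
    - [0, 0, 0, 0, 0, 0.0, 0]

```text
time: 18.72
tool_pos: [0.4042, -0.3419, 0.076]
tcp_rot: [-3.128, -0.192, 0.011]
wrist_force: [-1.3, 1.4, -1.8]
width: 0.244
grip_force: 59.9
```

drive_tool:
  rows:
    - [0, 0, 0, 0, 0, 0.005, 0]
    - [0, 0, 0, 0, 0, 0.005, 0]
    - [0, 0, 0, 0, 0, 0.002, 0]
    - [0, 0, 0, 0, 0, 0, 0]

```text
time: 19.05
tool_pos: [0.4084, -0.3467, 0.0706]
tcp_rot: [3.134, 0.187, 0.003]
wrist_force: [-0.6, 0.7, -0.7]
width: 0.25
grip_force: 60.0
```

drive_tool:
  rows:
    - [0, 0, 0, 0, 0, 0.003, 0]
    - [0, 0, 0, 0, 0, 0.002, 0]
    - [0, 0, 0, 0, 0, 0, 0]
    - [0, 0, 0, 0, 0, 0, 0]

```text
time: 19.38
tool_pos: [0.4075, -0.3461, 0.0644]
tcp_rot: [3.136, 0.185, 0.0]
wrist_force: [0.1, 0.1, -1.8]
width: 0.246
grip_force: 60.0
```

drive_tool:
  rows:
    - [0, 0, 0, 0, 0, 0.002, 0]
    - [0, 0, 0, 0, 0, 0, 0]

```text
time: 19.55
tool_pos: [0.4078, -0.3464, 0.0627]
tcp_rot: [3.136, 0.185, 0.001]
wrist_force: [-1.1, -0.7, 1.7]
width: 0.244
grip_force: 60.5
```

The force has turned upward, so the brush is on the mat. I release and lift.

drive_tool:
  rows:
    - [0, 0, 0, 0, 0, 0, 0.3]
    - [0, 0, 0, 0, 0, 0, 0.5]
    - [0, 0, 0, 0, 0, 0, 0.5]
    - [0, 0, 0, 0, 0, 0, 0.5]
    - [0, 0, 0, 0, 0, -0.01, 0.5]
    - [0, 0, 0, 0, 0, -0.03, 0.5]
    - [0, 0, 0, 0, 0, -0.04, 0.5]
    - [0, 0, 0, 0, 0, -0.04, 0.5]

```text
time: 20.22
tool_pos: [0.4066, -0.3451, 0.183]
tcp_rot: [-3.134, -0.185, 0.003]
wrist_force: [1.4, -0.7, 0.2]
width: 0.5
grip_force: 0.0
```

drive_tool:
  rows:
    - [0, 0, 0, 0, 0, -0.04, 0.5]
    - [0, 0, 0, 0, 0, -0.04, 0.5]
    - [0, 0, 0, -0.01, 0.04, -0.04, 0.5]
    - [0, 0, 0, -0.01, 0.04, 0, 0.5]
    - [0, 0, 0, -0.01, 0.04, 0, 0.5]
    - [0, 0, 0, -0.01, 0.04, 0, 0.5]
    - [0, 0, 0, -0.01, 0.04, 0, 0.5]
    - [0, 0, 0, -0.01, 0.04, 0, 0.5]

```text
time: 20.88
tool_pos: [0.3771, -0.5819, 0.2924]
tcp_rot: [3.135, 0.186, 0.001]
wrist_force: [1.8, -0.1, 1.0]
width: 0.497
grip_force: 0.0
```

```bash
python3 chk.py
python3 - <<'E'
from h import *
np.set_printoptions(precision=4,suppress=True)
A={}
for n,b in(('top',(445,240,510,335)),('side',(410,220,465,262))):
    p=read_camera(n); h=cv2.cvtColor(p['color'],cv2.COLOR_RGB2HSV)[b[1]:b[3],b[0]:b[2]]
    m=((h[...,0]>10)&(h[...,0]<22)&(h[...,1]>60)&(h[...,2]>70)).astype(np.uint8)
    nn,l,s,c=cv2.connectedComponentsWithStats(m); i=1+s[1:,4].argmax(); v,u=np.nonzero(l==i); q=cv2.minAreaRect(np.c_[u,v].astype(np.float32))
    A[n]=(p,c[i]+b[:2]); print(n,s[i],c[i]+b[:2],q[1:])
    if n=='top': print([atz(p,x+np.array(b[:2]),.09) for x in cv2.boxPoints(q)])
print(tri(*A['top'],*A['side']))
E
```

```text
t 20.8833 p [ 0.3771 -0.5819  0.2924] q6 0.4208275738989374 w 0.4966305957884702 F [ 1.7581 -0.0995  0.9971] toolx [0.993  0.1179 0.0005] toolz [ 0.0006 -0.0008 -1.    ]
top twig_a 0.75 264 318.0 180.0 floor [0.1579 0.0521] bed [0.1391 0.0495] [51. 42. 33.]
top twig_a 0.67 191 352.0 171.0 floor [ 0.1857 -0.0248] bed [ 0.1655 -0.0231] [55. 41. 32.]
top stake_a 0.55 153 339.0 183.0 floor [0.1543 0.0028] bed [0.1358 0.003 ] [35. 58. 34.]
top stake_a 0.54 180 351.0 171.0 floor [ 0.186  -0.0238] bed [ 0.1657 -0.0222] [55. 41. 32.]
bin blob [342 164  20  18 200] [ 0.1857 -0.0244] [54. 41. 32.]
bin blob [298 174  83  29 754] [0.1349 0.0049] [98.  68.  62.5]
bin blob [333 178  12  12 132] [0.1532 0.0039] [36. 59. 33.]
bed blobs []
top [ 31  26  15  38 374] [483.0856 284.2139] ((36.71427917480469, 10.666986465454102), 82.87498474121094)
[array([ 0.4456, -0.3253,  0.09  ]), array([ 0.4491, -0.3492,  0.09  ]), array([ 0.3686, -0.3586,  0.09  ]), array([ 0.3651, -0.335 ,  0.09  ])]
side [  7   0  41  25 593] [435.3879 231.5126] ((24.0, 40.0), 90.0)
(array([ 0.4018, -0.3478,  0.0793]), np.float64(0.014325463785787383))
```

```bash
python3 -c "
from workcell import workorder
print(workorder.finish_job())"
```

```text
the job is handed in; nothing more can be done
None
```

I handed the job in at about 21 s with everything appearing to be in place, but no pass or fail came back. The bin is at about 0.147 m with its pointer by the mark. All four offcuts are in the bin and the bed is clear. The brush is back within about 5 mm of the mat's middle and lined up with it.

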